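Load the label-paper roll into the spring-spindle holder

TASK

Take the spare roll of label paper, which already sits on its spring-loaded spindle, from the blue tray and load it into the steel holder: put its red sprung tip into either end cup, push the roll along its axis to compress the spring, swing the other tip in between the cheeks and let the spring push it fully home into the other cup. Leave the roll hanging between the two cups with nothing holding it, and do not disturb the garlic bulb, the salt shaker or the loose potato beside them.

Things in the scene. Friction and masses are not known exactly. Their poses are not given: they have to be found in the camera images.
- holder: Steel holder fixed to the table: base plate 100 x 200 x 8 mm, origin under its centre, z up. Two cheeks face each other along its y axis, inner faces 138 mm apart (y = +/-69 mm). Each has a white head 46 mm wide (x), 46 mm tall, 18 mm thick, centred 75 mm above the table (top at 98 mm). Between the cheeks it is open above, in front and behind (-x, +x): the spindle can be swung in from there.
- cup_left (a point): Centre of the floor of the cup at the holder's +y end: a blind round hole in the cheek's inner face, bore 22 mm, 10 mm deep, slightly chamfered, 75 mm above the table.
- cup_right (a point): Centre of the floor of the like cup at the holder's -y end (same bore, depth and height).
- tray: Blue plastic tray fixed to the table, 90 x 130 mm, 5 mm thick, with two low rails along its y axis on which the roll lies at the start (rail tops 12 mm above the table, 32 mm apart); origin under its centre.
- roll_center (a point): Centre of the white paper roll: a rigid cylinder 54 mm in diameter, 70 mm wide, about 0.2 kg; its axis is this frame's y, +y towards the red spring end (it may be turned about that axis). At first it lies level on the tray, axis 35 mm above the table. The spindle sticks out at both sides, 162 mm over the tips when relaxed, 158 mm when seated between the cup floors.
- plain_tip (a point): Outermost point of the white rigid tip, a ball of 16 mm diameter on a 12 mm shaft; on the axis, 81 mm from the roll's centre.
- spring_tip (a point): Outermost point of the red spring-loaded tip, a ball of 16 mm diameter on a 12 mm shaft; on the axis, 81 mm from the roll's centre when relaxed, nearer as it is pressed in.
- plunger (a joint): How far the red spring tip is pressed in, m: 0 relaxed, 0.026 fully pressed. It pushes back with about 3 N at 0, plus 0.35 N per mm. With the red tip on the floor of its cup, about 17 mm of compression lets the white tip pass the other cheek's inner face with 3 mm to spare; seated, about 4 mm remains.
- garlic: Garlic bulb, 60 mm across; bystander, leave alone.
- shaker: Salt shaker, 44 mm across and 90 mm tall; bystander, leave alone.
- potato: Brown potato, 60 x 79 x 48 mm, at the back of the work; bystander, leave alone.
There are look-alikes about, which are no part of the job. Of the things like the part that bears roll_center, leave any that is pink; of the rest the smaller one is meant.

How it is judged:
By the outcome, as a careful person would: the job done as asked, in the order asked, and still so for the second after the job is handed in, with the robot touching nothing.
It also fails if it takes over 48 s, if anything falls off the work surface, if the arm or the gripper's body presses on something with over 40 N, if the wrist force passes 120 N, or if a joint passes its speed limit or range.

ROBOT

A 6-joint arm with a two-finger parallel gripper is mounted at the origin on a cart in front of the work surface, level with it; the furniture and walls round the work are solid. World frame = base frame: x ahead of the robot, y to its left, z up, the work surface at z = 0. Lengths are in m, angles in rad, forces in N, time in s.
With the tool pointing down it reaches from about 0.275 to 0.975 m from the base axis. Payload 8.4 kg.
Tool frame: the origin (TCP) lies at the very end of the fingers, on their centre line; the grasp point (between the pads) lies 19 mm behind it; z points along the fingers, y is the line along which they close (so a half turn about z gives the same grasp; the last joint's range is limited). The gripper opens to 92 mm and grips with 3 to 60 N. Pads are 20 mm wide; open, the fingers measure 128 mm over their backs; the gripper's body (75 mm by 189 mm) begins 69 mm behind the grasp point.
Start: joints at [1.274, 0.353, 1.633, -0, 1.155, -0.002], TCP at [0.182, 0.598, 0.215] pointing down, gripper open.
Joint ranges: [-2.63, 2.63], [-0.92, 2.1], [0.06, 2.66], [-1.3, 4.44], [0, 2.69], [-3.02, 3.02]. Speed limits (rad/s): [2.22, 2.22, 2.79, 3.14, 3.14, 3.14].

INTERFACE

Orientations are given as [roll, pitch, yaw] about the fixed x, y, z axes, in that order (R = Rz(yaw) Ry(pitch) Rx(roll)).
In Python, from plant import * gives the robot as it stands.
- The arm moves only by the shell command python3 -m handwheel 'ROWS' [FORCE]. ROWS is JSON, a list of rows, each an object of numbers: "x", "y", "z": the shift along the tool's x, y, z in units of 25 mm (1.0 is 25 mm); "yaw": the turn about the tool's z in units of 6 degrees (1.0 is 6 degrees); "grip": the opening, from -1 (shut) to 1 (fully open). In form: [{"x": .., "y": .., "z": .., "yaw": .., "grip": ..}, ...]. A call has 1 to 5 rows; each row shifts and turns the commanded pose from where the row before left it, along the tool's axes as they then stand; what a row does not reach is not made up. A row lasts 1/12 s, in which the tool goes at most 41.7 mm and 7.16 degrees, less where a joint would pass 70% of its speed; a pose out of reach is approached as far as the arm can. A call is refused whole if a number of a shift passes 1 or a number of a turn 1, either way. A call with a gripper value outside its range is refused whole. The fingers move at their own pace and stop on an object; FORCE is the grip in N (left out, the last holds). Time passes only in rows, so rows that do not move let the fingers close. It gives the time, the measured TCP pose, the force, the opening and the grip force at its end, in the units of the state.
- observe(): the state, without advancing time (a new reading comes with each control period).
- capture(name): name is "side" or "top"; returns a dict with "pixels" (480x640x3 uint8, blue, green, red), "fx", "fy", "cx", "cy" (pixels), "R" (3x3) and "t" (3): a world point X has camera coordinates R X + t. Camera axes: x right, y down, z forward; pixel columns grow to the right and rows downward; lengths in m; the calibration is good to about 2 mm. A picture is of the moment at which its call begins. There is no depth.
- sign_off(): hands the job in; it is judged then, once.
Trained networks look in a picture, given as the dict that the camera call returned (one of the last four; its "shot" number tells which), for a name from the list of things; names that differ only in an ending like _2 or _b are one class to them, and where a whole thing is asked for, a point or a joint stands for the part that bears it (a point fixed in the world has none). Each returns a list of dicts, best first, with "p" (0 to 1); they miss things now and then, are a little off and sometimes report something else, mostly with a low value. They report only what shows in the picture. A call takes as long as a camera call. They do not tell look-alikes from the thing itself.
- spot_in(thing, picture): "at" ([column, row] in pixels, amid what is visible of it).
- silhouettes(thing, picture): "region" (480x640 bool, what is visible of it) and "at" ([column, row] in pixels, amid what is visible of it).
The state is a dict: "time": time; "qpos": joint angles; "joint_velocities": joint speeds; "tau": joint torques, N m; "ee_pos": TCP position; "tool_rot": TCP orientation; "ft_force": force on the tool from outside, world axes, zero at the start; "moment": the same for the moment, N m; "finger_gap": finger opening in m; "gripper_force": force on a finger pad.
Only numpy, scipy, OpenCV 4.12 (cv2) and the standard library are available. Lean on these libraries where they do the work, as an engineer would, in place of code of your own. Each camera call takes 0.05 s, during which the arm holds its last target. There are 200 camera calls.

## Working session

There is one attempt and no reset: what is moved stays moved. The work goes in short steps, Python scripts to look and compute and a shell command to move; the robot and the scene stay as the last step left them, time stands still between calls to the robot, and variables do not carry over. Pictures are saved under pics/ and viewed, at most 13 in all, crops included, and the job is handed in when it is done.

```bash
mkdir -p pics; ls; cat > h.py <<'E'
from plant import *
import numpy as np, cv2
def ray(c,px):
    R=np.array(c["R"]);t=np.array(c["t"])
    d=R.T@np.array([(px[0]-c["cx"])/c["fx"],(px[1]-c["cy"])/c["fy"],1]);return -R.T@t,d
def atz(c,px,z):
    o,d=ray(c,px);return o+d*(z-o[2])/d[2]
def proj(c,X):
    p=np.array(c["R"])@np.array(X)+np.array(c["t"]);return np.array([c["fx"]*p[0]/p[2]+c["cx"],c["fy"]*p[1]/p[2]+c["cy"]])
def tri(a,pa,b,pb):
    o1,d1=ray(a,pa);o2,d2=ray(b,pb);s=np.linalg.lstsq(np.c_[d1,-d2],o2-o1,rcond=None)[0]
    x,y=o1+s[0]*d1,o2+s[1]*d2;return (x+y)/2,np.linalg.norm(x-y)
E
python3 - <<'E'
from h import *
np.set_printoptions(precision=3,suppress=True)
for n in("top","side"):
    c=capture(n);cv2.imwrite(f"pics/{n}0.png",c["pixels"])
    o,d=ray(c,(320,240));print(n,o,d,c["fx"])
    for th in("holder","tray","roll_center","plain_tip","spring_tip","cup_left","cup_right","garlic","shaker","potato"):
        z=dict(holder=.0,tray=.005,cup_left=.075,cup_right=.075).get(th,.035)
        print(th,[(np.round(r["at"]),round(r["p"],2),atz(c,r["at"],z)[:2]) for r in spot_in(th,c)[:5]])
E
```

```text
pics
top [0.356 0.017 0.89 ] [ 0.214  0.015 -0.977] 460.93619103712734
holder [(array([401., 231.]), 0.64, array([ 0.577, -0.129]))]
tray [(array([250., 243.]), 0.84, array([0.538, 0.167])), (array([234., 230.]), 0.3, array([0.562, 0.201]))]
roll_center [(array([414., 369.]), 0.76, array([ 0.316, -0.149])), (array([228., 339.]), 0.73, array([0.353, 0.188])), (array([234., 229.]), 0.6, array([0.558, 0.196]))]
plain_tip [(array([413., 373.]), 0.88, array([ 0.309, -0.147])), (array([228., 343.]), 0.84, array([0.345, 0.186])), (array([234., 227.]), 0.59, array([0.561, 0.196])), (array([399., 232.]), 0.18, array([ 0.566, -0.12 ]))]
spring_tip [(array([408., 407.]), 0.7, array([ 0.251, -0.14 ])), (array([233., 295.]), 0.63, array([0.432, 0.185])), (array([198., 237.]), 0.45, array([0.538, 0.262]))]
cup_left [(array([398., 231.]), 0.94, array([ 0.559, -0.112]))]
cup_right [(array([399., 228.]), 0.93, array([ 0.563, -0.113]))]
garlic [(array([343., 294.]), 0.68, array([ 0.444, -0.018]))]
shaker [(array([335., 141.]), 0.64, array([0.747, 0.009]))]
potato [(array([417., 169.]), 0.96, array([ 0
[... 275 characters left out ...]
rray([216., 253.]), 0.67, array([0.353, 0.184])), (array([299., 236.]), 0.63, array([0.557, 0.181]))]
plain_tip [(array([215., 253.]), 0.91, array([0.349, 0.185])), (array([261., 330.]), 0.82, array([ 0.303, -0.162])), (array([297., 235.]), 0.78, array([0.559, 0.195]))]
spring_tip [(array([223., 340.]), 0.54, array([ 0.247, -0.159]))]
cup_left [(array([389., 287.]), 0.84, array([ 0.503, -0.216]))]
cup_right [(array([388., 288.]), 0.81, array([ 0.498, -0.22 ])), (array([297., 236.]), 0.27, array([0.5  , 0.083]))]
garlic [(array([298., 280.]), 0.74, array([ 0.434, -0.039]))]
shaker [(array([405., 238.]), 0.64, array([0.758, 0.03 ]))]
potato [(array([448., 279.]), 0.9, array([ 0.669, -0.187]))]
```

View pics/top0.png

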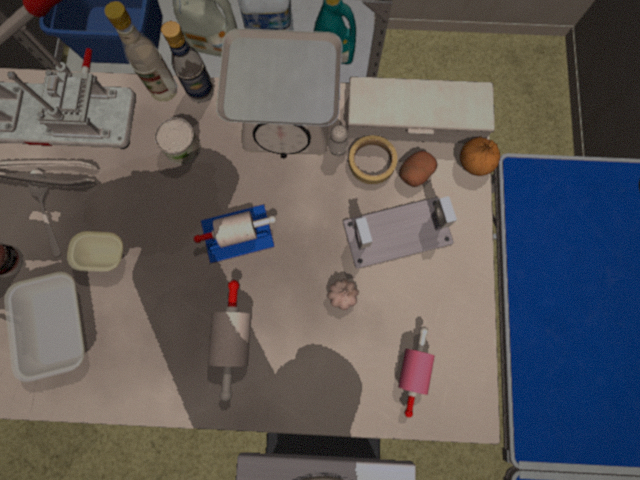

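View pics/side0.png

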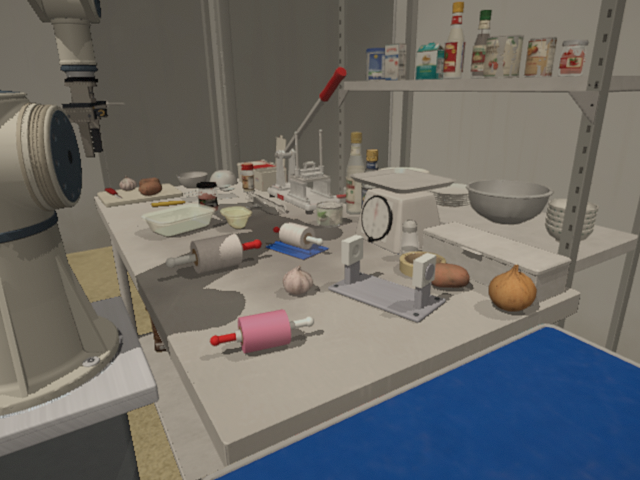

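The top view shows three candidates for the roll: pink (416,372), large grey-white (230,340), and small white on the blue tray (236,229). I exclude the pink one and take the smaller of the rest, at (236,229); its red tip is at about (199,239) and its white tip at about (272,220). The holder heads are at about (362,233) and (444,211). I'll check this in one close crop.

```bash
python3 - <<'E'
from h import *
np.set_printoptions(precision=3,suppress=True)
c=capture("top");p=c["pixels"]
a=cv2.resize(p[195:270,190:290],None,fx=5,fy=5,interpolation=cv2.INTER_CUBIC)
b=cv2.resize(p[190:270,340:460],None,fx=5,fy=5,interpolation=cv2.INTER_CUBIC)
v=np.zeros((400+375,600,3),np.uint8);v[:375,:500]=a;v[375:]=b
cv2.imwrite("pics/crop.png",cv2.resize(v,None,fx=.77,fy=.77))
s=capture("side")
cv2.imwrite("pics/crops.png",cv2.resize(s["pixels"][215:325,265:445],None,fx=4.4,fy=4.4,interpolation=cv2.INTER_CUBIC))
for n,cc in(("top",c),("side",s)):
  for th in("roll_center","holder","tray"):
    for r in silhouettes(th,cc)[:4]:
        m=r["region"];q=cv2.minAreaRect(np.argwhere(m)[:,::-1].astype(np.float32))
        print(n,th,np.round(r["at"]),round(r["p"],2),m.sum(),np.round(q[0],1),np.round(q[1],1),round(q[2],1),atz(cc,q[0],.035))
E
```

```text
top roll_center [235. 230.] 0.92 1447 [234.2 228.6] [28.6 84.9] 75.5 [0.558 0.195 0.035]
top roll_center [414. 370.] 0.81 1578 [415.8 371.5] [31.  90.6] 10.3 [ 0.311 -0.152  0.035]
top roll_center [228. 336.] 0.66 2776 [228.8 339.5] [ 40.  119.6] 4.4 [0.351 0.186 0.035]
top holder [400. 232.] 0.68 5214 [401.5 230.2] [ 50.6 110.3] 75.7 [ 0.57  -0.125  0.035]
top tray [242. 242.] 0.88 1624 [236.9 232.9] [44.4 66.2] 76.0 [0.55  0.189 0.035]
top tray [416. 169.] 0.74 984 [417.  167.5] [29.  38.9] 45.0 [ 0.698 -0.154  0.035]
side roll_center [262. 330.] 0.82 2395 [261.4 331.5] [ 37.3 105.7] 78.1 [ 0.302 -0.168  0.035]
side roll_center [300. 235.] 0.71 800 [297.5 235.6] [51.2 21.9] 16.7 [0.556 0.188 0.035]
side roll_center [216. 254.] 0.59 1941 [212.5 253.6] [33.5 95.3] 78.7 [0.344 0.184 0.035]
side holder [389. 286.] 0.55 4193 [390.2 278.9] [114.   68.6] 14.9 [ 0.581 -0.127  0.035]
side tray [296. 246.] 0.63 537 [296.2 250.6] [57.1 15.7] 5.9 [0.505 0.1   0.035]
```

View pics/crop.png

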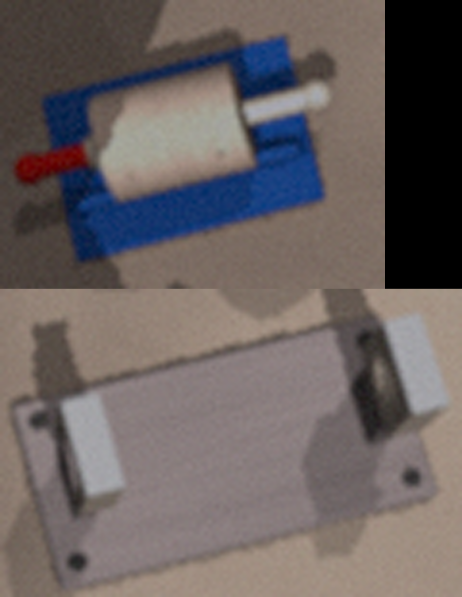

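View pics/crops.png

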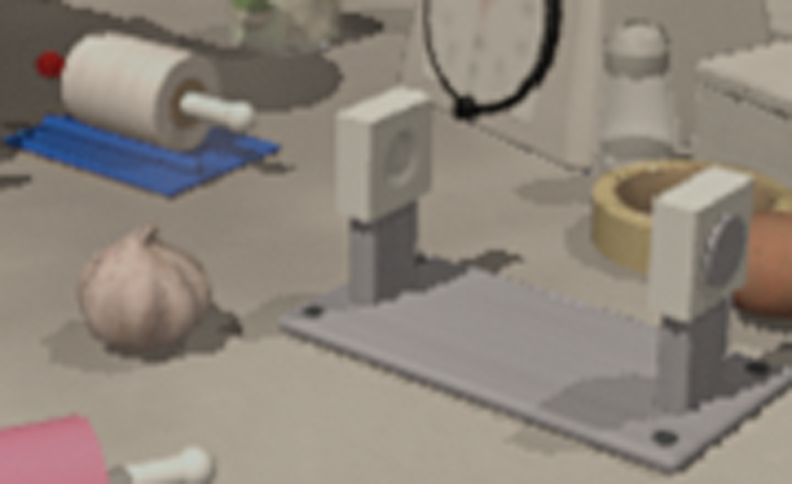

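The crop confirms a small white roll on the blue tray, with its red end left at (197,238) and white tip right at (272,220). The side view agrees. Now I'll turn these into poses.

```bash
python3 - <<'E'
from h import *
np.set_printoptions(precision=4,suppress=True)
c=capture("top");s=capture("side")
P=lambda x,y:(190+x/3.85-.5*.8,195+y/3.85-.4); H=lambda x,y:(340+x/3.85-.4,190+(y-288.75)/3.85-.4)
S=lambda x,y:(265+x/4.4-.4,215+y/4.4-.4)
r=atz(c,P(28,167),.035);w=atz(c,P(317,96),.035)
print("red",r,"white",w,"dist",np.linalg.norm(r-w),"(146)","mid",(r+w)/2,"yaw of +y",np.degrees(np.arctan2(*(r-w)[1::-1])))
print("side white",tri(c,P(317,96),s,S(237,113)),"red",tri(c,P(28,167),s,S(50,65)))
L=np.array([atz(c,H(*q),.098) for q in((62,400),(97,392),(123,487),(88,500))])
R=np.array([atz(c,H(*q),.098) for q in((385,322),(421,314),(447,405),(412,415))])
print(L,R)
l,q=L.mean(0),R.mean(0);print("heads",l,q,np.linalg.norm(l-q),"(156) mid",(l+q)/2,"yaw",np.degrees(np.arctan2(*(l-q)[1::-1])))
B=np.array([atz(c,H(*q),.008) for q in((40,419),(77,561),(412,477))]);print("bolts",B,"mid",(B[0]+B[2])/2)
B=np.array([atz(c,H(*q),.008) for q in((12,403),(65,587),(437,490))]);print("corners",B,"mid",(B[0]+B[2])/2,np.linalg.norm(B[0]-B[1]),np.linalg.norm(B[1]-B[2]),"yaw",np.degrees(np.arctan2(*(B[1]-B[2])[1::-1])))
# side: top face corners of heads
print("side heads",atz(s,np.mean([S(*q) for q in((335,113),(402,88),(432,99),(370,128))],0),.098),atz(s,np.mean([S(*q) for q in((652,196),(716,168),(753,179),(693,211))],0),.098))
o=observe();print(o["time"],o["ee_pos"],o["tool_rot"],o["finger_gap"])
E
```

```text
red [0.5366 0.2639 0.035 ] white [0.5794 0.1238 0.035 ] dist 0.1464709800831676 (146) mid [0.558  0.1939 0.035 ] yaw of +y 106.99491065567528
side white (array([0.5777, 0.1239, 0.038 ]), np.float64(0.002003913337283694)) red (array([0.5363, 0.2645, 0.0338]), np.float64(0.0012816551434771317))
[[ 0.5718 -0.0327  0.098 ]
 [ 0.5764 -0.0488  0.098 ]
 [ 0.532  -0.0618  0.098 ]
 [ 0.5252 -0.046   0.098 ]] [[ 0.6164 -0.182   0.098 ]
 [ 0.6211 -0.1989  0.098 ]
 [ 0.5776 -0.2103  0.098 ]
 [ 0.5721 -0.1941  0.098 ]]
heads [ 0.5513 -0.0473  0.098 ] [ 0.5968 -0.1963  0.098 ] 0.15577570433673482 (156) mid [ 0.5741 -0.1218  0.098 ] yaw 106.97755531783108
bolts [[ 0.5857 -0.0274  0.008 ]
 [ 0.5127 -0.0485  0.008 ]
 [ 0.564  -0.2176  0.008 ]] mid [ 0.5748 -0.1225  0.008 ]
corners [[ 0.5935 -0.0127  0.008 ]
 [ 0.4992 -0.0428  0.008 ]
 [ 0.5578 -0.2302  0.008 ]] mid [ 0.5756 -0.1215  0.008 ] 0.09898520589707432 0.19634933400748705 yaw 107.36531054262844
side heads [ 0.5479 -0.0503  0.098 ] [ 0.5958 -0.1965  0.098 ]
1.6 [0.1816 0.598  0.2146] [-3.1416  0.      2.8468] 0.0916465052335338
```

```bash
python3 -m handwheel '[{"x":0,"y":0,"z":0,"yaw":1,"grip":1},{"x":0,"y":0,"z":0,"yaw":1,"grip":1},{"x":0,"y":0,"z":0,"yaw":1,"grip":1},{"x":0,"y":0,"z":0,"yaw":1,"grip":1},{"x":0,"y":0,"z":0,"yaw":1,"grip":1}]' 40
python3 -m handwheel '[{"x":0,"y":0,"z":0,"yaw":1,"grip":1},{"x":0,"y":0,"z":0,"yaw":1,"grip":1},{"x":0,"y":0,"z":0,"yaw":1,"grip":1},{"x":0,"y":0,"z":0,"yaw":1,"grip":1},{"x":0,"y":0,"z":0,"yaw":0.35,"grip":1}]'
python3 -m handwheel '[{"x":-1,"y":0.5,"z":0,"yaw":0,"grip":1},{"x":-1,"y":0.5,"z":0,"yaw":0,"grip":1},{"x":-1,"y":0.5,"z":0,"yaw":0,"grip":1},{"x":-1,"y":0.5,"z":0,"yaw":0,"grip":1},{"x":-1,"y":0.5,"z":0,"yaw":0,"grip":1}]'
python3 -m handwheel '[{"x":-1,"y":0.5,"z":0,"yaw":0,"grip":1},{"x":-1,"y":0.5,"z":0,"yaw":0,"grip":1},{"x":-1,"y":0.5,"z":0,"yaw":0,"grip":1},{"x":-1,"y":0.5,"z":0,"yaw":0,"grip":1},{"x":-1,"y":0.5,"z":0,"yaw":0,"grip":1}]'
```

```text
time: 2.02
ee_pos: [0.1816, 0.5981, 0.2146]
tool_rot: [-3.142, -0.0, 2.318]
ft_force: [0.6, -0.3, -0.8]
finger_gap: 0.092
gripper_force: 0.0
time: 2.43
ee_pos: [0.1816, 0.5981, 0.2146]
tool_rot: [-3.142, -0.0, 1.862]
ft_force: [0.2, -0.5, -0.5]
finger_gap: 0.0918
gripper_force: 0.0
time: 2.85
ee_pos: [0.2786, 0.4958, 0.2146]
tool_rot: [3.141, -0.0, 1.868]
ft_force: [0.4, -0.5, -0.8]
finger_gap: 0.0918
gripper_force: 0.0
time: 3.27
ee_pos: [0.3751, 0.3945, 0.2148]
tool_rot: [3.141, -0.0, 1.868]
ft_force: [0.6, 0.2, 1.1]
finger_gap: 0.0916
gripper_force: 0.0
```

```bash
python3 -m handwheel '[{"x":-1,"y":0.5,"z":0,"yaw":0,"grip":1},{"x":-1,"y":0.5,"z":0,"yaw":0,"grip":1},{"x":-1,"y":0.5,"z":0,"yaw":0,"grip":1},{"x":-1,"y":0.5,"z":0,"yaw":0,"grip":1},{"x":-1,"y":0.5,"z":0,"yaw":0,"grip":1}]'
python3 -m handwheel '[{"x":-1,"y":0.45,"z":0.5,"yaw":0,"grip":1},{"x":-1,"y":0.45,"z":0.5,"yaw":0,"grip":1},{"x":-1,"y":0.45,"z":0.5,"yaw":0,"grip":1},{"x":-1,"y":0.45,"z":0.5,"yaw":0,"grip":1},{"x":-0.8,"y":0.36,"z":0.5,"yaw":0,"grip":1}]'
python3 -m handwheel '[{"x":0,"y":0,"z":0.6,"yaw":0,"grip":1},{"x":0,"y":0,"z":0.6,"yaw":0,"grip":1},{"x":0,"y":0,"z":0,"yaw":0,"grip":1}]'
```

```text
time: 3.68
ee_pos: [0.4714, 0.2932, 0.2147]
tool_rot: [3.141, -0.0, 1.868]
ft_force: [-0.0, 0.5, -0.5]
finger_gap: 0.0918
gripper_force: 0.0
time: 4.1
ee_pos: [0.5586, 0.1938, 0.1516]
tool_rot: [3.141, 0.0, 1.867]
ft_force: [0.9, 0.2, 0.2]
finger_gap: 0.0919
gripper_force: 0.0
time: 4.35
ee_pos: [0.5559, 0.1942, 0.1193]
tool_rot: [-3.137, 0.0, 1.867]
ft_force: [-0.4, 0.2, -0.1]
finger_gap: 0.0919
gripper_force: 0.0
```

```bash
python3 -m handwheel '[{"x":0,"y":0.05,"z":0.8,"yaw":0,"grip":1},{"x":0,"y":0.05,"z":0.8,"yaw":0,"grip":1},{"x":0,"y":0,"z":0.8,"yaw":0,"grip":1},{"x":0,"y":0,"z":0.8,"yaw":0,"grip":1},{"x":0,"y":0,"z":0.8,"yaw":0,"grip":1}]'
python3 -m handwheel '[{"x":0,"y":0,"z":0,"yaw":0,"grip":1},{"x":0,"y":0,"z":0,"yaw":0,"grip":1}]'
python3 - <<'E'
from h import *
c=capture("side");cv2.imwrite("pics/s1.png",cv2.resize(c["pixels"][150:270,220:380],None,fx=4,fy=4))
E
```

```text
time: 4.77
ee_pos: [0.5601, 0.1966, 0.0222]
tool_rot: [3.14, -0.0, 1.868]
ft_force: [-0.2, -0.3, 0.4]
finger_gap: 0.0918
gripper_force: 0.0
time: 4.93
ee_pos: [0.5593, 0.1962, 0.0222]
tool_rot: [-3.14, 0.0, 1.868]
ft_force: [0.7, 0.1, -0.6]
finger_gap: 0.0917
gripper_force: 0.0
```

View pics/s1.png

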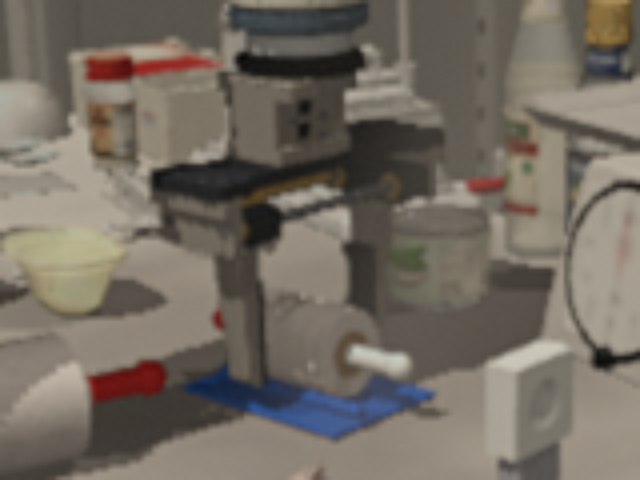

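The fingers straddle the roll. I'll fine-tune the position and close.

```bash
python3 -m handwheel '[{"x":-0.07,"y":-0.07,"z":0.25,"yaw":0,"grip":1},{"x":0,"y":0,"z":0,"yaw":0,"grip":1},{"x":0,"y":0,"z":0,"yaw":0,"grip":-0.2},{"x":0,"y":0,"z":0,"yaw":0,"grip":-0.2},{"x":0,"y":0,"z":0,"yaw":0,"grip":-0.2}]' 40
python3 -m handwheel '[{"x":0,"y":0,"z":0,"yaw":0,"grip":-0.2},{"x":0,"y":0,"z":0,"yaw":0,"grip":-0.2},{"x":0,"y":0,"z":0,"yaw":0,"grip":-0.2},{"x":0,"y":0,"z":0,"yaw":0,"grip":-0.2},{"x":0,"y":0,"z":0,"yaw":0,"grip":-0.2}]' 40
```

```text
time: 5.4
ee_pos: [0.5589, 0.194, 0.0164]
tool_rot: [3.141, -0.0, 1.868]
ft_force: [0.2, 0.3, -0.2]
finger_gap: 0.0738
gripper_force: 0.0
time: 5.82
ee_pos: [0.557, 0.1934, 0.0158]
tool_rot: [-3.138, 0.0, 1.868]
ft_force: [-4.8, -0.9, 5.7]
finger_gap: 0.0535
gripper_force: 40.0
```

```bash
python3 -m handwheel '[{"x":0,"y":0,"z":-0.6,"yaw":0,"grip":-0.2},{"x":0,"y":0,"z":-1,"yaw":0,"grip":-0.2},{"x":0,"y":0,"z":-1,"yaw":0,"grip":-0.2},{"x":0,"y":0,"z":-1,"yaw":0,"grip":-0.2},{"x":0,"y":0,"z":-1,"yaw":0,"grip":-0.2}]'
python3 -m handwheel '[{"x":-0.5,"y":-0.16,"z":-0.8,"yaw":0,"grip":-0.2},{"x":-0.8,"y":-0.26,"z":0,"yaw":0,"grip":-0.2},{"x":-0.8,"y":-0.26,"z":0,"yaw":0,"grip":-0.2},{"x":-0.8,"y":-0.26,"z":0,"yaw":0,"grip":-0.2},{"x":-0.8,"y":-0.26,"z":0,"yaw":0,"grip":-0.2}]'
python3 -m handwheel '[{"x":-0.8,"y":-0.26,"z":0,"yaw":0,"grip":-0.2},{"x":-0.8,"y":-0.26,"z":0,"yaw":0,"grip":-0.2},{"x":-0.8,"y":-0.26,"z":0,"yaw":0,"grip":-0.2},{"x":-0.8,"y":-0.26,"z":0,"yaw":0,"grip":-0.2},{"x":-0.8,"y":-0.26,"z":0,"yaw":0,"grip":-0.2}]'
python3 -m handwheel '[{"x":-0.8,"y":-0.26,"z":0,"yaw":0,"grip":-0.2},{"x":-0.8,"y":-0.26,"z":0,"yaw":0,"grip":-0.2},{"x":-0.8,"y":-0.26,"z":0,"yaw":0,"grip":-0.2},{"x":-0.8,"y":-0.26,"z":0,"yaw":0,"grip":-0.2},{"x":-0.8,"y":-0.26,"z":0,"yaw":0,"grip":-0.2}]'
python3 -m handwheel '[{"x":-0.8,"y":-0.26,"z":0,"yaw":0.5,"grip":-0.2},{"x":0,"y":0,"z":0,"yaw":1,"grip":-0.2},{"x":0,"y":0,"z":0,"yaw":1,"grip":-0.2},{"x":0,"y":0,"z":0,"yaw":1,"grip":-0.2},{"x":0,"y":0,"z":0,"yaw":0,"grip":-0.2}]'
```

```text
time: 6.23
ee_pos: [0.5581, 0.1937, 0.1316]
tool_rot: [-3.141, 0.0, 1.868]
ft_force: [0.2, 1.0, -2.8]
finger_gap: 0.0533
gripper_force: 40.0
time: 6.65
ee_pos: [0.5565, 0.0958, 0.1507]
tool_rot: [-3.141, 0.0, 1.868]
ft_force: [0.6, -0.3, -2.5]
finger_gap: 0.0533
gripper_force: 40.0
time: 7.07
ee_pos: [0.5546, -0.0095, 0.1505]
tool_rot: [-3.141, -0.0, 1.868]
ft_force: [0.8, -0.1, -1.8]
finger_gap: 0.0534
gripper_force: 40.0
time: 7.48
ee_pos: [0.5528, -0.1145, 0.1505]
tool_rot: [-3.141, -0.0, 1.868]
ft_force: [0.2, 0.0, -2.5]
finger_gap: 0.0534
gripper_force: 40.0
time: 7.9
ee_pos: [0.5525, -0.1348, 0.1505]
tool_rot: [-3.141, -0.0, 1.496]
ft_force: [1.2, 0.5, -1.8]
finger_gap: 0.0531
gripper_force: 40.0
```

```bash
python3 -m handwheel '[{"x":-0.3,"y":0,"z":0.5,"yaw":0,"grip":-0.2},{"x":0,"y":0,"z":0,"yaw":0,"grip":-0.2}]'
cat > m.py <<'E'
from h import *
np.set_printoptions(precision=4,suppress=True)
M=np.array([.574,-.122]);u=np.array([-.292,.956]);v=np.array([.956,.292])
def run(crop=None):
    c=capture("top");s=capture("side");o=observe();yaw=o["tool_rot"][2];e=np.array([np.cos(yaw),np.sin(yaw)])
    T=np.array(o["ee_pos"]);print("TCP",T,"yaw",np.degrees(yaw),"F",o["ft_force"],"uv TCP",(T[:2]-M)@np.c_[u,v],o["time"])
    for nm,k in(("red",.073),("white",-.073)):
        X=np.r_[T[:2]+k*e,T[2]+.019];pts=[]
        for cc in(c,s):
            q=proj(cc,X);p=cc["pixels"].astype(int);b,g,r=p[...,0],p[...,1],p[...,2]
            m=(r>90)&(g<70)&(b<70) if nm=="red" else np.zeros((480,640),bool)
            yy,xx=np.nonzero(m);k2=(abs(xx-q[0])<20)&(abs(yy-q[1])<20)
            if k2.sum(): pts.append(np.array([xx[k2].mean(),yy[k2].mean()]))
            print(nm,"expected px",q,"seen",pts[-1] if k2.sum() else None,k2.sum())
        if len(pts)==2: print("tri",tri(c,pts[0],s,pts[1]),"expected",X)
    return c,s
E
python3 - <<'E'
from m import *
c,s=run()
a=cv2.resize(c["pixels"][170:290,330:470],None,fx=4,fy=4,interpolation=cv2.INTER_CUBIC)
b=cv2.resize(s["pixels"][190:310,300:440],None,fx=4,fy=4,interpolation=cv2.INTER_CUBIC)
cv2.imwrite("pics/p2.png",cv2.resize(np.hstack([a,b]),(800,343)))
E
```

```text
time: 8.07
ee_pos: [0.5512, -0.1427, 0.1362]
tool_rot: [-3.139, 0.0, 1.505]
ft_force: [-0.7, 0.3, -2.8]
finger_gap: 0.053
gripper_force: 40.0
TCP [ 0.5516 -0.1422  0.1373] yaw 86.11527288860613 F [ 0.1221 -0.6935 -2.6889] uv TCP [-0.0128 -0.0273] 8.1667
red expected px [380.1897 219.2381] seen [386.35   220.4643] 140
red expected px [362.1083 211.2487] seen [354.7838 206.7027] 37
tri (array([ 0.5448, -0.074 ,  0.1699]), np.float64(0.014242489094267946)) expected [ 0.5565 -0.0694  0.1563]
white expected px [469.0033 229.0555] seen None 0
white expected px [412.1768 233.0823] seen None 0
```

View pics/p2.png

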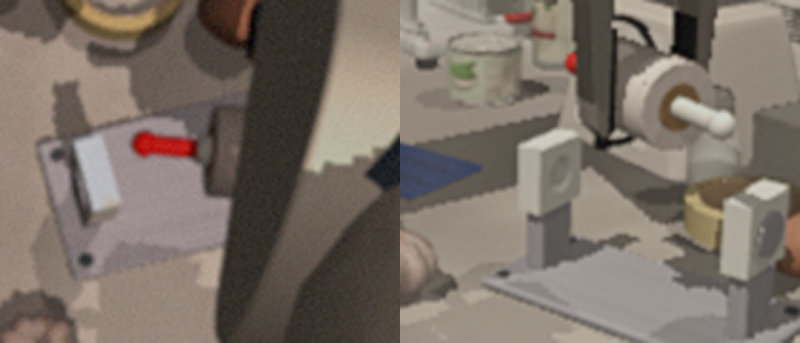

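The red ball in the top view (380.4,219.6) and the white ball in the side view (412,232.7) match the positions predicted from the TCP to within about 0.5 px. Descending to cup height.

```bash
python3 -m handwheel '[{"x":0,"y":0.05,"z":0.7,"yaw":0,"grip":-0.2},{"x":0,"y":0,"z":0.8,"yaw":0,"grip":-0.2},{"x":0,"y":0,"z":0.8,"yaw":0,"grip":-0.2},{"x":0,"y":0,"z":0.7,"yaw":0,"grip":-0.2},{"x":0,"y":0,"z":0.2,"yaw":0,"grip":-0.2}]'
python3 -m handwheel '[{"x":0,"y":0,"z":0,"yaw":0,"grip":-0.2},{"x":0,"y":0,"z":0,"yaw":0,"grip":-0.2}]' 50
python3 - <<'E'
from m import *
c,s=run()
a=cv2.resize(c["pixels"][190:260,345:415],None,fx=8,fy=8,interpolation=cv2.INTER_CUBIC)
b=cv2.resize(s["pixels"][215:285,325:395],None,fx=8,fy=8,interpolation=cv2.INTER_CUBIC)
cv2.imwrite("pics/p3.png",cv2.resize(np.hstack([a,b]),(800,400)))
E
```

```text
time: 8.58
ee_pos: [0.552, -0.1417, 0.0559]
tool_rot: [-3.138, -0.001, 1.503]
ft_force: [-1.3, 0.5, -2.1]
finger_gap: 0.0535
gripper_force: 40.0
time: 8.75
ee_pos: [0.5539, -0.1422, 0.0587]
tool_rot: [3.142, -0.0, 1.502]
ft_force: [0.9, -0.3, -1.5]
finger_gap: 0.0531
gripper_force: 50.0
TCP [ 0.5545 -0.1424  0.0595] yaw 86.0320193482629 F [ 0.3685  0.1191 -1.4625] uv TCP [-0.0138 -0.0246] 8.85
red expected px [375.0798 228.7011] seen [380.9084 229.8092] 131
red expected px [362.7554 250.2108] seen [360.4762 250.4286] 21
tri (array([ 0.5532, -0.0775,  0.083 ]), np.float64(0.008187316274728875)) expected [ 0.5596 -0.0696  0.0785]
white expected px [455.6896 237.7716] seen None 0
white expected px [410.961  277.8695] seen None 0
```

View pics/p3.png

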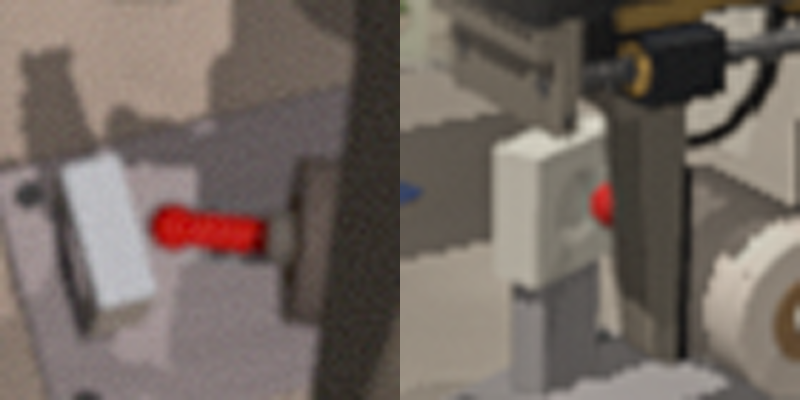

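The top view shows the red ball at (375,230), facing the cup about 6 mm short of the cheek; the side view shows it level with the bore. Nudging v and z, then entering the cup.

```bash
python3 -m handwheel '[{"x":0,"y":-0.05,"z":0.13,"yaw":0,"grip":-0.2},{"x":0,"y":0,"z":0,"yaw":0,"grip":-0.2},{"x":0.18,"y":-0.07,"z":0,"yaw":0,"grip":-0.2},{"x":0.18,"y":-0.07,"z":0,"yaw":0,"grip":-0.2},{"x":0,"y":0,"z":0,"yaw":0,"grip":-0.2}]' 60
python3 -c "
from m import *
run()"
```

```text
time: 9.27
ee_pos: [0.549, -0.132, 0.0552]
tool_rot: [-3.141, -0.0, 1.501]
ft_force: [0.3, 0.6, -2.5]
finger_gap: 0.0527
gripper_force: 60.0
TCP [ 0.5495 -0.1326  0.0552] yaw 86.04187413061553 F [-0.0504  0.1815 -2.2789] uv TCP [-0.0029 -0.0265] 9.3667
red expected px [369.3318 231.7097] seen [377.5521 232.7917] 96
red expected px [357.5447 251.2694] seen [354.8421 251.3684] 19
tri (array([ 0.5466, -0.0711,  0.0809]), np.float64(0.011192063724984092)) expected [ 0.5545 -0.0597  0.0742]
white expected px [449.6107 240.7461] seen None 0
white expected px [404.4278 278.8405] seen None 0
```

```bash
python3 -m handwheel '[{"x":0.21,"y":-0.08,"z":0,"yaw":0,"grip":-0.2},{"x":0.2,"y":0,"z":0,"yaw":0,"grip":-0.2},{"x":0,"y":0,"z":0,"yaw":0,"grip":-0.2}]' 60
python3 -c "
from m import *
run()" | head -1
```

```text
time: 9.62
ee_pos: [0.5484, -0.1222, 0.0552]
tool_rot: [3.141, 0.001, 1.502]
ft_force: [0.4, -4.5, -1.4]
finger_gap: 0.0533
gripper_force: 60.0
TCP [ 0.5484 -0.1227  0.0552] yaw 86.04919760646511 F [ 0.7229 -4.5713 -1.4013] uv TCP [ 0.0068 -0.0247] 9.7167
```

Contact at 4.6 N is consistent with about 4.5 mm of compression on the cup floor. Continuing to about 20 mm.

```bash
python3 -m handwheel '[{"x":0.2,"y":0,"z":0,"yaw":0,"grip":-0.2},{"x":0.2,"y":0,"z":0,"yaw":0,"grip":-0.2},{"x":0.2,"y":0,"z":0,"yaw":0,"grip":-0.2},{"x":0.04,"y":0,"z":0,"yaw":0,"grip":-0.2},{"x":0,"y":0,"z":0,"yaw":0,"grip":-0.2}]' 60
python3 -c "
from m import *
run()" | head -1
```

```text
time: 10.13
ee_pos: [0.5495, -0.1075, 0.0552]
tool_rot: [3.141, 0.002, 1.502]
ft_force: [-1.7, -9.7, -1.6]
finger_gap: 0.0527
gripper_force: 60.0
TCP [ 0.5494 -0.1077  0.0552] yaw 86.05931483936283 F [-0.8333 -9.2911 -1.9912] uv TCP [ 0.0209 -0.0193] 10.2333
```

```bash
python3 -m handwheel '[{"x":0.06,"y":0,"z":0,"yaw":0,"grip":-0.2},{"x":0.004,"y":0.128,"z":0,"yaw":-0.58,"grip":-0.2},{"x":0.004,"y":0.128,"z":0,"yaw":-0.58,"grip":-0.2},{"x":0,"y":0,"z":0,"yaw":0,"grip":-0.2}]' 60
python3 - <<'E'
from m import *
c,s=run()
cv2.imwrite("pics/p4.png",cv2.resize(s["pixels"][190:320,330:460],None,fx=4.5,fy=4.5,interpolation=cv2.INTER_CUBIC))
E
```

```text
time: 10.57
ee_pos: [0.557, -0.1066, 0.0554]
tool_rot: [3.14, 0.002, 1.627]
ft_force: [0.5, -10.6, -2.7]
finger_gap: 0.0525
gripper_force: 60.0
TCP [ 0.5567 -0.1065  0.0553] yaw 93.01179111311504 F [  0.5989 -10.0865  -2.2838] uv TCP [ 0.0198 -0.012 ] 10.6667
red expected px [354.9737 231.9523] seen [370.3333 230.    ] 3
red expected px [349.0846 247.438 ] seen None 0
white expected px [435.2162 231.4725] seen None 0
white expected px [401.3695 271.3745] seen None 0
```

View pics/p4.png

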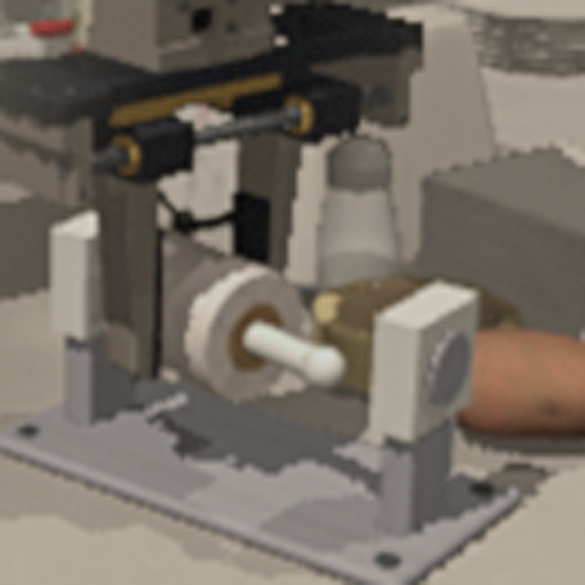

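The side view shows the white ball at (402,271), as predicted, in front of and just short of the right head. Finishing the swing.

```bash
python3 -m handwheel '[{"x":0.004,"y":0.128,"z":0,"yaw":-0.58,"grip":-0.2},{"x":0.004,"y":0.128,"z":0,"yaw":-0.58,"grip":-0.2},{"x":0.004,"y":0.128,"z":0,"yaw":-0.58,"grip":-0.2},{"x":0.004,"y":0.128,"z":0,"yaw":-0.59,"grip":-0.2},{"x":0,"y":0,"z":0,"yaw":0,"grip":-0.2}]' 60
python3 - <<'E'
from m import *
c,s=run()
cv2.imwrite("pics/p5.png",cv2.resize(s["pixels"][215:305,350:460],None,fx=6,fy=6,interpolation=cv2.INTER_CUBIC))
E
```

```text
time: 11.08
ee_pos: [0.5712, -0.1043, 0.0559]
tool_rot: [3.138, 0.003, 1.871]
ft_force: [4.5, -8.6, -2.6]
finger_gap: 0.0534
gripper_force: 60.0
TCP [ 0.5709 -0.1043  0.0558] yaw 106.96895524352978 F [ 5.4131 -8.1744 -3.1473] uv TCP [0.0178 0.0022] 11.1833
red expected px [355.3943 233.6442] seen None 0
red expected px [347.9769 247.6525] seen [354.     249.6667] 18
white expected px [432.2467 214.4808] seen None 0
white expected px [413.126  266.1668] seen None 0
```

View pics/p5.png

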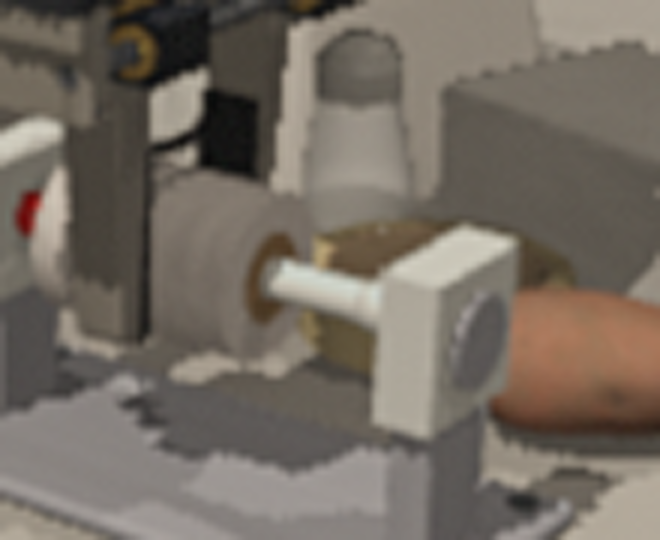

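The side view shows the spindle aligned and the white tip behind the right head's inner edge, at about (413,266). The red plunger is still in the left cup. I'll correct the 2 mm sideways offset and let it travel into the right cup.

```bash
python3 -m handwheel '[{"x":0,"y":-0.07,"z":0,"yaw":0,"grip":-0.2},{"x":0,"y":0,"z":0,"yaw":0,"grip":-0.2}]' 60
python3 -m handwheel '[{"x":-0.15,"y":0,"z":0,"yaw":0,"grip":-0.2},{"x":-0.15,"y":0,"z":0,"yaw":0,"grip":-0.2},{"x":-0.1,"y":0,"z":0,"yaw":0,"grip":-0.2},{"x":0,"y":0,"z":0,"yaw":0,"grip":-0.2}]' 60
python3 -c "
from m import *
run()" | head -1
```

```text
time: 11.35
ee_pos: [0.5699, -0.1048, 0.0561]
tool_rot: [3.136, 0.004, 1.866]
ft_force: [6.7, -9.4, -2.7]
finger_gap: 0.0532
gripper_force: 59.9
time: 11.68
ee_pos: [0.5724, -0.1142, 0.0559]
tool_rot: [3.137, 0.003, 1.866]
ft_force: [6.0, -3.4, -2.7]
finger_gap: 0.0532
gripper_force: 59.9
TCP [ 0.5724 -0.114   0.0559] yaw 106.89816214423439 F [ 6.3195 -4.6945 -2.3583] uv TCP [0.0082 0.0008] 11.7833
```

```bash
python3 -m handwheel '[{"x":0,"y":0.08,"z":0,"yaw":0,"grip":-0.2},{"x":0,"y":0,"z":0,"yaw":0,"grip":-0.2}]' 60
python3 -c "
from m import *
run();print(observe()['moment'])" | sed -n '1p;$p'
python3 -m handwheel '[{"x":-0.12,"y":0,"z":0,"yaw":0,"grip":-0.2},{"x":-0.1,"y":0,"z":0,"yaw":0,"grip":-0.2},{"x":0,"y":0,"z":0,"yaw":0,"grip":-0.2}]' 60
python3 -c "
from m import *
run();print(observe()['moment'])" | sed -n '1p;$p'
```

```text
time: 11.95
ee_pos: [0.5729, -0.1133, 0.0555]
tool_rot: [3.14, 0.002, 1.867]
ft_force: [2.4, -5.3, -1.3]
finger_gap: 0.0528
gripper_force: 60.0
TCP [ 0.5729 -0.1132  0.0555] yaw 106.95432026628637 F [ 2.0359 -5.7401 -1.4535] uv TCP [0.0087 0.0015] 12.05
[-1.078  -0.3847 -0.0764]
time: 12.3
ee_pos: [0.5744, -0.1185, 0.0555]
tool_rot: [3.14, 0.001, 1.866]
ft_force: [2.5, -4.8, -2.8]
finger_gap: 0.0528
gripper_force: 60.0
TCP [ 0.5742 -0.1182  0.0554] yaw 106.92224556399917 F [ 3.8133 -4.5324 -2.602 ] uv TCP [0.0036 0.0013] 12.4
[-0.7051 -0.4866 -0.1408]
```

```bash
python3 -m handwheel '[{"x":-0.08,"y":0.03,"z":0.05,"yaw":0,"grip":-0.2},{"x":0,"y":0,"z":0,"yaw":0,"grip":-0.2}]' 60
python3 -c "
from m import *
run()" | head -1
python3 -m handwheel '[{"x":0,"y":0,"z":0,"yaw":0,"grip":0.6},{"x":0,"y":0,"z":0,"yaw":0,"grip":0.6},{"x":0,"y":0,"z":0,"yaw":0,"grip":0.6},{"x":0,"y":0,"z":0,"yaw":0,"grip":0.6},{"x":0,"y":0,"z":0,"yaw":0,"grip":0.6}]'
python3 - <<'E'
from m import *
c,s=run()
cv2.imwrite("pics/p6.png",cv2.resize(s["pixels"][215:305,340:450],None,fx=6,fy=6,interpolation=cv2.INTER_CUBIC))
E
```

```text
time: 12.57
ee_pos: [0.5749, -0.1197, 0.0539]
tool_rot: [3.141, 0.0, 1.867]
ft_force: [1.3, -4.4, -1.3]
finger_gap: 0.0528
gripper_force: 60.0
TCP [ 0.5748 -0.1195  0.0539] yaw 106.9424345352248 F [ 2.6671 -3.8898 -1.5524] uv TCP [0.0022 0.0015] 12.6667
time: 13.08
ee_pos: [0.5742, -0.1191, 0.0538]
tool_rot: [-3.141, -0.0, 1.867]
ft_force: [-0.0, 0.8, -0.2]
finger_gap: 0.0732
gripper_force: 0.0
TCP [ 0.5744 -0.1192  0.0538] yaw 106.9561970858556 F [-0.2168  1.3118 -0.5691] uv TCP [0.0026 0.0012] 13.1833
red expected px [363.5513 232.4165] seen [375.3125 229.1406] 64
red expected px [353.7951 250.5035] seen [357.0667 251.5667] 60
tri (array([ 0.5542, -0.0674,  0.0776]), np.float64(0.010702591059107943)) expected [ 0.5531 -0.0494  0.0728]
white expected px [440.1045 213.3382] seen None 0
white expected px [420.4563 269.5996] seen None 0
```

View pics/p6.png

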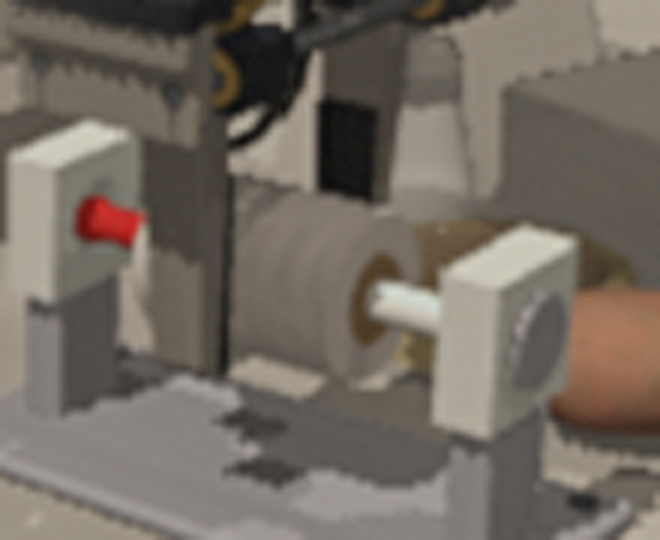

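The roll hangs between both cups with the fingers open; red is in the left cup at about (354,250) and white in the right at about (413,266). Retreating straight up and verifying.

```bash
python3 -m handwheel '[{"x":0,"y":0,"z":-0.3,"yaw":0,"grip":0.6},{"x":0,"y":0,"z":-0.8,"yaw":0,"grip":0.6},{"x":0,"y":0,"z":-1,"yaw":0,"grip":0.6},{"x":0,"y":0,"z":-1,"yaw":0,"grip":0.6},{"x":0,"y":0,"z":-1,"yaw":0,"grip":0.6}]'
python3 -m handwheel '[{"x":0.5,"y":-0.9,"z":-0.8,"yaw":0,"grip":0.6},{"x":0.5,"y":-0.9,"z":-0.5,"yaw":0,"grip":0.6},{"x":0.8,"y":-0.9,"z":0,"yaw":0,"grip":0.6},{"x":1,"y":-0.9,"z":0,"yaw":0,"grip":0.6},{"x":1,"y":-0.9,"z":0,"yaw":0,"grip":0.6}]'
python3 -m handwheel '[{"x":1,"y":-0.5,"z":0,"yaw":0,"grip":0.6},{"x":1,"y":-0.5,"z":0,"yaw":0,"grip":0.6},{"x":1,"y":-0.5,"z":0,"yaw":0,"grip":0.6},{"x":1,"y":-0.5,"z":0,"yaw":0,"grip":0.6},{"x":0,"y":0,"z":0,"yaw":0,"grip":0.6}]'
python3 - <<'E'
from m import *
c=capture("top");s=capture("side")
a=cv2.resize(c["pixels"][120:310,320:470],(473,600));b=cv2.resize(s["pixels"][205:325,275:475],(790,474))
v=np.hstack([cv2.resize(a,(300,380)),cv2.resize(b,(500,300),interpolation=cv2.INTER_CUBIC)[:300].repeat(1,0) if 0 else cv2.copyMakeBorder(cv2.resize(b,(500,300)),0,80,0,0,cv2.BORDER_CONSTANT)])
cv2.imwrite("pics/p7.png",v)
E
```

```text
time: 13.6
ee_pos: [0.5743, -0.1193, 0.1579]
tool_rot: [-3.141, -0.0, 1.867]
ft_force: [0.4, -0.2, -0.1]
finger_gap: 0.0732
gripper_force: 0.0
time: 14.02
ee_pos: [0.438, -0.061, 0.1895]
tool_rot: [3.141, 0.0, 1.866]
ft_force: [0.2, 0.6, -0.5]
finger_gap: 0.0739
gripper_force: 0.0
time: 14.43
ee_pos: [0.3586, 0.0218, 0.1889]
tool_rot: [-3.14, -0.001, 1.868]
ft_force: [0.1, -0.8, -0.6]
finger_gap: 0.073
gripper_force: 0.0
```

View pics/p7.png

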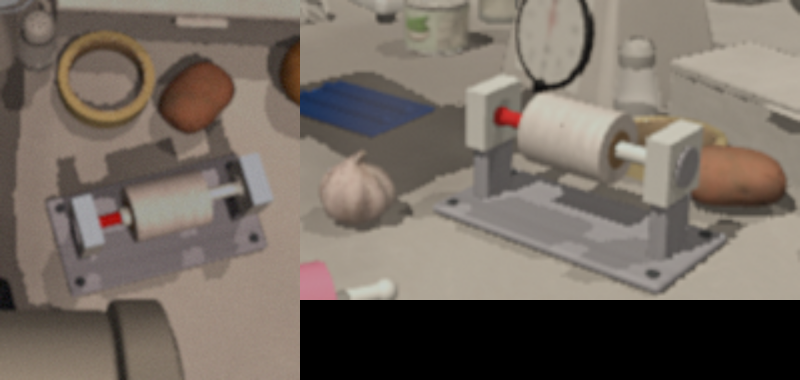

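Both views show the roll hanging level, with both tips in their cups (side crop: red at (507,117), white at (635,152)). The garlic, shaker and potato look undisturbed and the arm is clear.

```bash
python3 -c "
from plant import *
print(sign_off())"
```

```text
the job is handed in; nothing more can be done
None
```

The roll now hangs freely between the two cups, red tip in the left cup and white tip in the right. The garlic, shaker and potato look undisturbed, and I handed the job in at about 14.5 s of the 48 s; no verdict came back.

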